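# Snap a tea infuser shut in the lever press

### The job

Slide the tea infuser spoon, basket first, fully home into the nest of the lever press and let go of it. Then push the press's handle down slowly until the infuser's lid gives and snaps down into its basket, and stop there so that the infuser is not crushed. Let the handle come back up, leave the infuser home in the press, and do not disturb the things standing around.

Things in the scene. Friction and masses are not known exactly. Their poses are not given: they have to be found in the camera images.
- press: Aluminium lever press fixed on the wooden board (26 mm thick, 320 x 500 mm) that carries the work. Its base plate, 84 x 150 mm, 8 mm thick, is the squeezer's lower arm; a hinged handle above is the upper one. Origin on the board under the nest's centre; z up, +x is the way the infuser slides in (from the nest's open mouth to its back wall), +y points to the hinge post.
- nest (a point): Centre of the nest's floor, 8 mm above the board; axes as the press. The nest is a U of walls 16 mm high: side walls 49 mm apart, back wall 22.5 mm beyond this point (+x), open at -x with flared lips to x = -40 mm and a short ramp up to its floor. The infuser is fully home with its basket's centre here, the basket against the back wall.
- hinge (a point): Hinge pin of the upper handle, at y = +73 mm, z = 60 mm of the press, along the press's x. Its post is 44 mm wide and 70 mm high. A steel foot with a ball end is screwed into the handle 73 mm from the pin, above the nest. How far it is screwed out varies by 12 mm and is not known: it moves the grip's height at which the lid is met and gives by up to 30 mm.
- handle_pad (a point): Middle of the top face of the black grip (30 mm wide, 70 mm long) at the handle's free end, 180 mm from the hinge pin. Its y runs along the handle towards the pin, its z out of the top face. A return spring holds the handle raised, leaning up 0.5 rad; pushing the free grip down takes 1 to 2 N.
- handle (a joint): Turn of the upper handle in rad: 0 raised (its spring returns it there), growing as the grip is pushed down, 0.5 level; 0.31 to 0.50 when the lid is snapped down under the foot, depending on how far the foot is screwed out.
- infuser: Loose steel tea infuser spoon, about 0.2 kg: a round basket 42 mm in diameter (44 mm at the rim) and 24 mm high, with a flat stem. Origin at the centre of the basket's underside, z up, standing on the board; the stem runs along -x to 130 mm from the centre. It stands level on its basket.
- stem (a point): Middle of the infuser's stem where it is good to grip across its width: 85 mm from the basket's centre, 18 mm above the basket's underside. The stem is 12 mm wide and 8 mm thick. Axes as the infuser.
- lid: Round lid of the infuser, 39 mm wide, 8 mm thick, origin under its centre: 24 mm above the basket's underside while proud, 18 mm once snapped down. Pressed by the foot it resists up to 28 N (12 to 13 N felt at the grip) at 3 mm down, then gives, past 4 mm pulls itself shut and stays. Pushing on crushes it: at most 40 N on the lid, about 17 N at the grip.
- tea_glass: Bystander: small straight glass standing upside down, 62 mm in diameter, 63 mm high, origin under its middle. Leave alone.
- sugar_caddy: Bystander: bamboo box with sugar sticks, 60 x 68 x 92 mm, origin under its middle. Leave alone.
- jigger: Bystander: double steel jigger, 44 mm in diameter, 74 mm high, origin under its middle. Leave alone.

How it is judged (in metres and radians):
On the way, in this order (a step that is already met when the one before it is completed fails the run):
1. the infuser stands fully home in the nest, basket within 5 mm of its centre, released, with its lid still proud (distance between infuser and nest below 0.005 m and angle between the x axis of infuser and the x axis of press, either way round below 0.25 rad and contact force between the fingers and infuser below 0.2 N and z of lid in the frame of infuser above 0.0225 m), for 0.1 s.
2. the foot of the handle presses on the lid with more than 8 N before the lid gives (contact force between press and lid above 8 N and value of joint handle above 0.2 rad and z of lid in the frame of infuser above 0.0215 m).
3. the lid has snapped down under the foot (z of lid in the frame of infuser below 0.019 m and value of joint handle above 0.25 rad and distance between infuser and nest below 0.006 m).
At the end, for the whole second after the job is handed in: The infuser rests level in the nest, its basket within 6 mm of the centre, its lid snapped down (lid origin less than 19 mm above the basket's underside), and the handle is back up (joint below 0.06 rad) (z of lid in the frame of infuser below 0.019 m and distance between infuser and nest below 0.006 m and value of joint handle below 0.06 rad and angle between infuser's own z axis and vertical below 0.08 rad and linear speed of infuser below 0.02 m/s); the robot touches nothing.
It fails at once if the infuser is crushed: the handle's foot presses on it with more than 40 N (contact force between press and lid above 40 N).
It fails at once if a bystander is moved by more than 20 mm or tipped (distance of any of tea_glass, sugar_caddy, jigger from where it was at the start of the episode above 0.02 m or angle between any of tea_glass, sugar_caddy, jigger's own z axis and vertical above 0.3 rad).
It also fails if it takes over 58 s, if anything falls off the work surface, if the arm or the gripper's body presses on something with over 40 N, if the wrist force passes 120 N, or if a joint passes its speed limit or range.

### The arm

A 7-joint arm with a two-finger parallel gripper is mounted at the origin on a cart in front of the work surface, level with it; the furniture and walls round the work are solid. World frame = base frame: x ahead of the robot, y to its left, z up, the work surface at z = 0. Lengths are in m, angles in degrees, forces in N, time in s.
With the tool pointing down it reaches from about 0.425 to 0.875 m from the base axis. Payload 4.7 kg.
Tool frame: the origin (TCP) lies at the centre of the arm's flange, where the gripper is bolted on; the fingertips stand 182 mm ahead of it and the grasp point (between the pads) lies 164 mm ahead of it; z points along the fingers, y is the line along which they close (so a half turn about z gives the same grasp; the last joint's range is limited). The gripper opens to 87 mm and grips with 3 to 60 N. Pads are 19 mm wide; open, the fingers measure 117 mm over their backs; the gripper's body (75 mm by 190 mm) begins 51 mm behind the grasp point.
Start: joints at [-64.395, 18.392, -4.016, 83.108, 1.295, 78.541, -3.26], TCP at [0.273, 0.59, 0.405] pointing down, gripper open.
Joint ranges: [-163.93, 163.93], [-17.29, 119.83], [-79.2, 71.16], [3.27, 140.29], [-89.18, 269.18], [5.43, 117.66], [-154.24, 154.24]. Speed limits (degrees/s): [147.25, 147.25, 180, 180, 180, 180, 180].

### API

Orientations are given as [roll, pitch, yaw] about the fixed x, y, z axes, in that order (R = Rz(yaw) Ry(pitch) Rx(roll)).
In Python, from cell import env gives the robot as it stands. The module is installed in compiled form; this text tells all that it offers.
- The arm moves only by the tool step_arm, never from a script. Its argument "steps" is one flat list of numbers, 5 for each row, row after row: the opening, from 0 (shut) to 1 (fully open), then the shift along the tool's x, y, z in mm, then the turn about the tool's z in degrees. In form: [grip, dx, dy, dz, roll, grip, dx, dy, dz, roll, ...]. A call has 1 to 12 rows; each row shifts and turns the commanded pose from where the row before left it, along the tool's axes as they then stand; what a row does not reach is not made up. A row lasts 1/8 s, in which the tool goes at most 62.5 mm and 10.7 degrees, less where a joint would pass 70% of its speed; a pose out of reach is approached as far as the arm can. A call with a gripper value outside its range is refused whole. The fingers move at their own pace and stop on an object; "grip_force" is the grip in N (left out, the last holds). Time passes only in rows, so rows that do not move let the fingers close. It gives the time, the measured TCP pose, the force, the opening and the grip force at its end, in the units of the state.
- env.get_obs(): the state, without advancing time (a new reading comes with each control period).
- env.read_camera(name): name is "scene" or "top"; returns a dict with "image" (480x640x3 uint8, red, green, blue), "camera_matrix" (3x3 intrinsics, pixels), "R" (3x3) and "t" (3): a world point X has camera coordinates R X + t. Camera axes: x right, y down, z forward; pixel columns grow to the right and rows downward; lengths in m; the calibration is good to about 2 mm. A picture is of the moment at which its call begins. There is no depth.
- env.sign_off(): hands the job in; it is judged then, once.
The state is a dict: "time_s": time; "qpos": joint angles; "joint_velocities": joint speeds; "effort": joint torques, N m; "tool_pos": TCP position; "tool_rot": TCP orientation; "force": force on the tool from outside, world axes, zero at the start; "wrist_torque": the same for the moment, N m; "grip_width": finger opening in m; "grasp_force": force on a finger pad.
Only numpy, scipy, OpenCV 4.12 (cv2) and the standard library are available. Lean on these libraries where they do the work, as an engineer would, in place of code of your own. Each camera call takes 0.05 s, during which the arm holds its last target. There are 200 camera calls.

## Working session

There is one attempt and no reset: what is moved stays moved. The work goes in short steps, Python scripts to look and compute and a tool call to move; the robot and the scene stay as the last step left them, time stands still between calls to the robot, and variables do not carry over. Pictures are saved under pics/ and viewed, at most 13 in all, crops included, and the job is handed in when it is done.

Besides the shell and the picture viewer there is one more tool, called after "Emit:" by a JSON object that holds its "op" and its "data", one argument or row to a line. step_arm: Moves the arm, as the interface text tells. Its arguments: {"type":"object","properties":{"steps":{"type":"array","items":{"type":"number"}},"grip_force":{"type":"number"}},"required":["steps"]}

```bash
mkdir -p pics; cat > h.py <<'E'
from cell import env
import numpy as np, cv2
def shot(name,fn):
    c=env.read_camera(name); cv2.imwrite('pics/'+fn,c['image'][:,:,::-1]); 
    np.savez('pics/'+fn+'.npz',K=c['camera_matrix'],R=c['R'],t=c['t']); return c
def px2w(fn,u,v,z):
    c=np.load('pics/'+fn+'.npz');d=c['R'].T@np.linalg.inv(c['K'])@[u,v,1];o=-c['R'].T@c['t']
    return o+d*(z-o[2])/d[2]
def w2px(fn,X):
    c=np.load('pics/'+fn+'.npz');p=c['K']@(c['R']@np.array(X)+c['t']);return p[:2]/p[2]
E
python3 - <<'E'
from h import *
for n in('scene','top'):
    c=shot(n,n+'0.png');print(n,-c['R'].T@c['t'],c['R'].round(2).tolist())
o=env.get_obs();print(o['tool_pos'],o['tool_rot'],o['force'],o['grip_width'],o['time_s'])
E
```

```text
scene [ 0.03034108 -0.53350992  0.70965867] [[0.68, -0.73, -0.0], [-0.44, -0.41, -0.8], [0.58, 0.54, -0.61]]
top [0.44250374 0.00863445 1.19313466] [[-0.0, -1.0, -0.01], [-0.99, 0.0, -0.11], [0.11, 0.01, -0.99]]
[0.27256311 0.58989613 0.40377857] [-1.79904012e+02  5.66157425e-03  1.55206152e+02] [0.16794854 0.02272322 0.3501415 ] 0.08699870137575114 0.1
```

View pics/scene0.png

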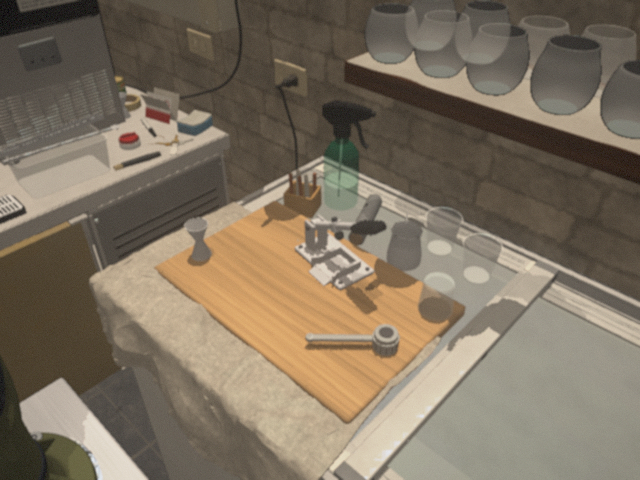

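View pics/top0.png

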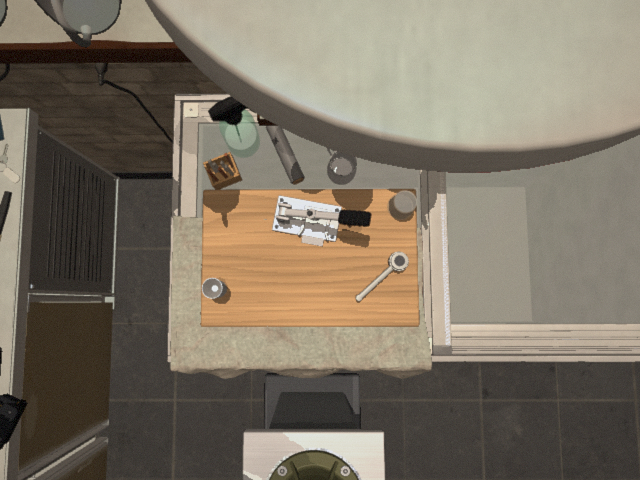

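The scene picture shows the press at about (330,255) and the infuser at (385,340). The top picture shows the press at (310,218), the infuser's basket at (399,261) with its stem end at (360,299), the jigger at (213,288), the glass at (403,203) and the caddy at (222,170). I'll enlarge both.

```bash
python3 - <<'E'
from h import *
for z in(0,.026):
    p=[px2w('top0.png',u,v,z) for u,v in((202,190),(417,188),(419,326),(201,327))]
    print(z,np.round(p,3).tolist(),[np.linalg.norm(p[i]-p[i-1]).round(3) for i in range(4)])
a=cv2.imread('pics/top0.png')[180:310,260:430]; b=cv2.imread('pics/scene0.png')[190:370,290:410]
a=cv2.resize(a,None,fx=4.6,fy=4.6,interpolation=cv2.INTER_CUBIC); cv2.imwrite('pics/topc.png',a)
b=cv2.imread('pics/scene0.png')[190:370,270:450];cv2.imwrite('pics/scenec.png',cv2.resize(b,None,fx=3.3,fy=3.3,interpolation=cv2.INTER_CUBIC))
E
```

```text
0 [[0.707, 0.266, 0.0], [0.71, -0.247, 0.0], [0.386, -0.243, 0.0], [0.384, 0.261, 0.0]] [np.float64(0.324), np.float64(0.513), np.float64(0.324), np.float64(0.504)]
0.026 [[0.702, 0.26, 0.026], [0.704, -0.241, 0.026], [0.387, -0.237, 0.026], [0.385, 0.256, 0.026]] [np.float64(0.316), np.float64(0.501), np.float64(0.317), np.float64(0.493)]
```

View pics/topc.png

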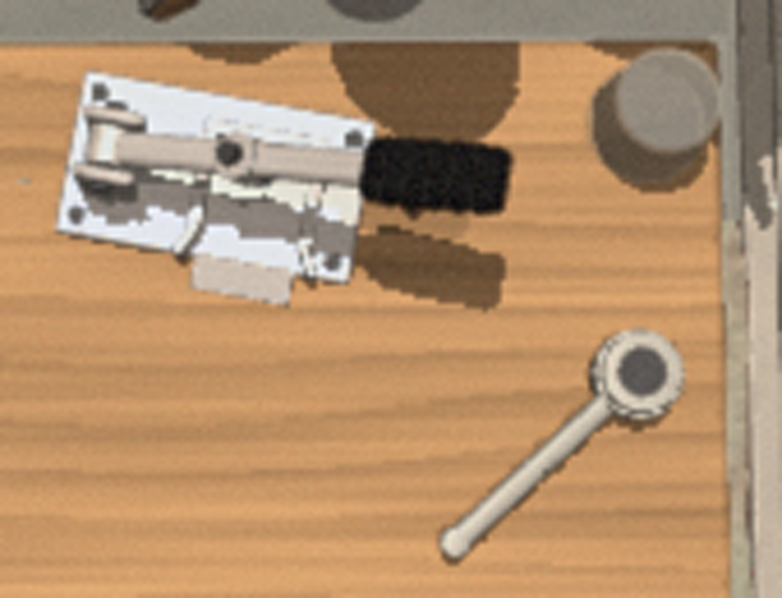

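View pics/scenec.png

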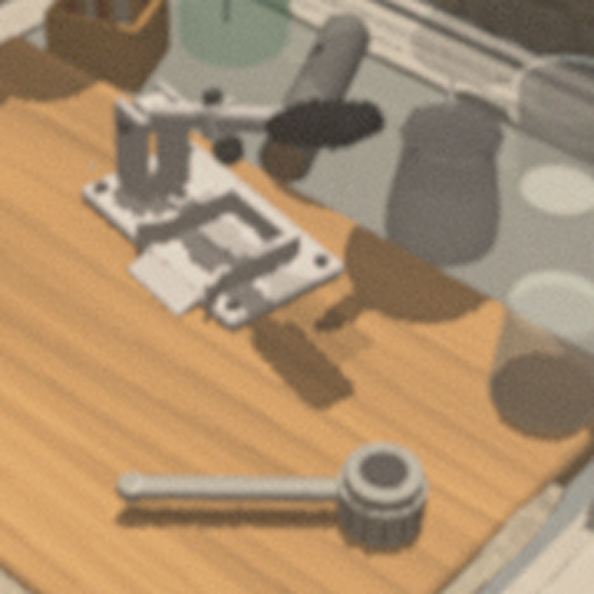

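Top crop: plate corners (90,72), (374,124), (348,283), (57,230), lid centre (642,371), stem end (455,543). Scene crop: plate corners (84,193), (343,268), (232,326), lid (384,468), stem end (131,487). Triangulating these should settle the board's height.

```bash
python3 - <<'E'
from h import *
T=lambda u,v:(260+(u+.5)/4.6-.5,180+(v+.5)/4.6-.5)
S=lambda u,v:(270+(u+.5)/3.3-.5,190+(v+.5)/3.3-.5)
P=[]
for f in('top0.png','scene0.png'):
    c=np.load('pics/'+f+'.npz');P.append(c['K']@np.c_[c['R'],c['t']])
for n,a,b in(('BL',(57,230),(84,193)),('BR',(348,283),(232,326)),('TR',(374,124),(343,268)),('lid',(642,371),(384,468)),('end',(455,543),(131,487)),('gripend',(508,180),(384,120)),('screw',(229,150),(213,97))):
    X=cv2.triangulatePoints(*P,np.array(T(*a),float),np.array(S(*b),float)).ravel();X=X[:3]/X[3]
    e=[(w2px(f,X)-q).round(1) for f,q in(('top0.png',T(*a)),('scene0.png',S(*b)))]
    print(n,X.round(4),e)
for zb in(0,.026):
    c=[px2w('top0.png',*T(*q),zb+.008) for q in((90,72),(374,124),(348,283),(57,230))]
    d=[np.linalg.norm(c[i]-c[i-1]).round(3) for i in range(4)]
    ay=(c[0]+c[3]-c[1]-c[2])[:2];ax=(c[0]+c[1]-c[2]-c[3])[:2]
    print(zb,np.mean(c,0).round(4),d,'yaw of y-axis',np.degrees(np.arctan2(ay[1],ay[0])),'x',np.degrees(np.arctan2(ax[1],ax[0])))
    L=px2w('top0.png',*T(642,371),zb+.032);E=px2w('top0.png',*T(455,543),zb+.018);v=(L-E)[:2]
    print('inf',L.round(4),E.round(4),np.linalg.norm(v),np.degrees(np.arctan2(v[1],v[0])))
    for n,q,z in(('glass',(669,98),.063),('gripend',(508,180),0.12)): print(n,px2w('top0.png',*T(*q),zb+z).round(3))
    print('jig',px2w('top0.png',213,288,zb+.074).round(3),'pan',px2w('top0.png',222,168,zb+.09).round(3))
E
```

```text
BL [0.6089 0.0948 0.0263] [array([ 0.5, -0.6]), array([-0.7,  0.1])]
BR [ 0.5812 -0.0509  0.0282] [array([ 0.4, -0.4]), array([-0.6,  0.1])]
TR [ 0.6617 -0.0645  0.0274] [array([ 0.3, -0.3]), array([-0.5,  0.1])]
lid [ 0.5344 -0.1916  0.0557] [array([ 0.3, -0.4]), array([-0.6,  0.1])]
end [ 0.4515 -0.101   0.0411] [array([ 0.2, -0.3]), array([-0.4,  0.1])]
gripend [ 0.6106 -0.116   0.1856] [array([ 2.1, -2. ]), array([-3.1,  0.5])]
screw [0.6306 0.0088 0.1287] [array([ 0.2, -0.2]), array([-0.3,  0. ])]
0 [0.6374 0.0155 0.008 ] [np.float64(0.084), np.float64(0.148), np.float64(0.083), np.float64(0.151)] yaw of y-axis 79.34863621268056 x -10.531534266265961
inf [ 0.5355 -0.195   0.032 ] [ 0.451  -0.1027  0.018 ] 0.1251321525462766 -47.52638477308762
glass [ 0.667 -0.206  0.063]
gripend [ 0.617 -0.12   0.12 ]
jig [0.472 0.221 0.074] pan [0.737 0.203 0.09 ]
0.026 [0.6331 0.0153 0.034 ] [np.float64(0.082), np.float64(0.145), np.float64(0.081), np.float64(0.147)] yaw of y-axis 79.34863621268053 x -10.531534266265977
inf [ 0.5334 -0.1904  0.058 ] [ 0.4508 -0.1002  0.044 ] 0.12230677782673824 -47.51777699265128
glass [ 0.662 -0.201  0.089]
gripend [ 0.613 -0.117  0.146]
jig [0.471 0.216 0.1  ] pan [0.73  0.198 0.116]
```

The board's top is at z = 0.026. I'll overlay the press model to refine the nest's centre.

```bash
cat >> h.py <<'E'
ZB=.026
def press2w(c,yaw,p):
    a=np.radians(yaw);p=np.array(p,float)
    return np.array([c[0]+np.cos(a)*p[0]-np.sin(a)*p[1],c[1]+np.sin(a)*p[0]+np.cos(a)*p[1],ZB+p[2]])
E
cat > ov.py <<'E'
from h import *
def ov(fn,c,yaw,x0,y0,w,hh,s):
    im=cv2.resize(cv2.imread('pics/'+fn)[y0:y0+hh,x0:x0+w],None,fx=s,fy=s,interpolation=cv2.INTER_CUBIC)
    def L(pts,col):
        q=[((w2px(fn,press2w(c,yaw,p))-[x0,y0]+.5)*s).astype(int) for p in pts]
        cv2.polylines(im,[np.array(q,np.int32)],False,col,1)
    z=.024
    L([(-22,24.5,z),(22.5,24.5,z),(22.5,-24.5,z),(-22,-24.5,z)],(0,0,255))
    L([(-42,95,.008),(42,95,.008),(42,-55,.008),(-42,-55,.008),(-42,95,.008)],(0,200,0))
    a=.5;d=np.array([0,-np.cos(a),np.sin(a)]);h=np.array([0,73,60.])
    L([h/1e3,(h+180*d)/1e3],(255,0,0));L([(-.022e3/1e3*0-.022,.073,.06),(.022,.073,.06)],(255,0,255))
    return im
E
sed -i 's/q=\[((w2px(fn,press2w(c,yaw,p))/q=[((w2px(fn,press2w(c,yaw,np.array(p)*(1e-3 if abs(np.array(p)).max()>1 else 1)*np.array([1,1,1000 if abs(np.array(p)).max()>1 else 1])))/' ov.py
python3 - <<'E'
from ov import *
yaw=-10.6;c=press2w((.6331,.0153),yaw,(0,-.020,0))
print(c)
a=ov('top0.png',c,yaw,265,185,120,70,6); b=ov('scene0.png',c,yaw,285,190,110,110,5)
cv2.imwrite('pics/ov1.png',np.hstack([cv2.resize(a,(480,280)),cv2.resize(b,(320,320))[:280]]) if 0 else a);cv2.imwrite('pics/ov2.png',b)
E
```

```text
[ 0.62942097 -0.00435871  0.026     ]
```

View pics/ov1.png

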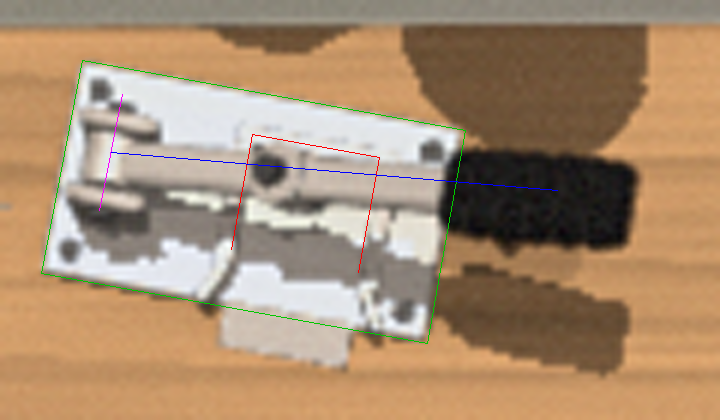

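View pics/ov2.png

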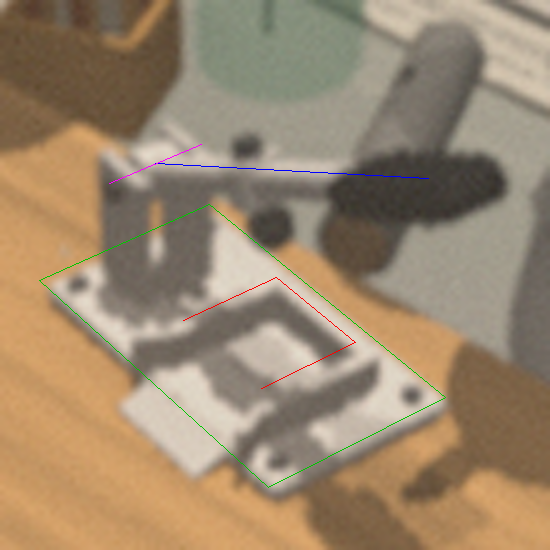

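Top overlay: the plate outline fits within a pixel, and the lips sit at (205,298) and (378,337). In the scene overlay the outline lies about 1.2 source pixels high, which is within the calibration error. So the nest is near (0.629, -0.004) with x axis at -10.6°. Next I check the nest centre from the ramp and lips and work out the first move.

```bash
cat >> h.py <<'E'
def plan(X,yaw=None,o=None):
    "turn about tool z (deg), then tool-axis shift (mm) to world TCP X"
    o=o or env.get_obs();p=np.array(o['tool_pos']);r=np.array(o['tool_rot'],float)
    y=r[2] if yaw is None else yaw;a=np.radians(y);d=(np.array(X)-p)*1e3
    print('t',round(o['time_s'],2),'roll',round(-((y-r[2]+180)%360-180),2),'shift',np.round([np.cos(a)*d[0]+np.sin(a)*d[1],np.sin(a)*d[0]-np.cos(a)*d[1],-d[2]],1))
E
python3 - <<'E'
from h import *
c=np.array([.6294,-.0044]);a=np.radians(-10.6)
R=np.array([[np.cos(a),-np.sin(a)],[np.sin(a),np.cos(a)]])
for n,u,v,z in(('ramp',219,345,0),('ramp',347,367,0),('ramp top',225,308,.008),('ramp top',352,330,.008),('lipL',205,298,.024),('lipR',378,337,.024),('backwall',240,125,.024),('backw',360,142,.024)):
    w=px2w('top0.png',265+u/6-.5,185+v/6-.5,ZB+z);print(n,(R.T@(w[:2]-c)*1e3).round(1))
plan((.476,-.128,.33),132.5)
print(env.get_obs()['qpos'])
E
```

```text
ramp [-56.   23.3]
ramp [-55.4 -26.5]
ramp top [-42.5  23.4]
ramp top [-42.  -25.8]
lipL [-42.1  30.9]
lipR [-44.8 -35.9]
backwall [25.4 30. ]
backw [ 27.2 -16. ]
t 0.1 roll 22.71 shift [-666.7 -335.    73.8]
[-64.39438072  18.43426528  -4.01708327  83.16773608   1.29580102
  78.53926737  -3.25945636]
```

Emit:
{"op": "step_arm", "data": {
  "steps": [1,0,0,0,7.6,1,0,0,0,7.6,1,0,0,0,7.5,1,-30,-15,0,0,1,-48,-24,0,0,1,-52,-26,0,0,1,-52,-26,0,0,1,-52,-26,0,0,1,-52,-26,0,0,1,-52,-26,0,0,1,-52,-26,0,0]
}}

```text
time_s: 1.48
tool_pos: [0.3925, 0.1687, 0.4046]
tool_rot: [180.0, -0.0, 132.5]
force: [0.6, 0.3, -0.2]
grip_width: 0.0867
grasp_force: 0.0
```

```bash
python3 -c "
from h import *
plan((.476,-.128,.33),132.5);o=env.get_obs();print(o['tool_pos'],o['tool_rot'])"
```

```text
t 1.48 roll 0.0 shift [-275.2 -138.9   74.6]
[0.39246567 0.1687394  0.40457528] [ 1.79987934e+02 -9.58671946e-03  1.32504929e+02]
```

Emit:
{"op": "step_arm", "data": {
  "steps": [1,-50,-25,0,0,1,-50,-25,0,0,1,-50,-25,0,0,1,-50,-25,15,0,1,-45,-23,20,0,1,-31,-16,20,0,1,0,0,20,0,1,0,0,0,0,1,0,0,0,0]
}}

```text
time_s: 2.6
tool_pos: [0.4766, -0.1262, 0.3303]
tool_rot: [180.0, 0.0, 132.6]
force: [0.4, -0.7, -0.3]
grip_width: 0.0872
grasp_force: 0.0
```

```bash
python3 - <<'E'
from h import *
plan((.476,-.128,.210),132.5);o=env.get_obs();print(o['tool_pos'],o['force'])
c=shot('top','top1.png');d=shot('scene','scene1.png')
a=cv2.resize(c['image'][220:320,320:440,::-1],None,fx=4,fy=4,interpolation=cv2.INTER_CUBIC)
b=cv2.resize(d['image'][250:400,280:440,::-1],None,fx=2.6667,fy=2.6667,interpolation=cv2.INTER_CUBIC)
im=np.zeros((800,480,3),np.uint8);im[:400,:480]=a[:400];im[400:,:427]=b[:400,:427]
im=np.zeros((400,800,3),np.uint8);im[:,:400]=a[:,:400];im[:,400:]=b[:400,:400]
cv2.imwrite('pics/v1.png',im)
E
```

```text
t 2.6 roll 0.06 shift [ -1.   -1.7 120.3]
[ 0.47656137 -0.12616122  0.33027791] [ 0.35288459 -0.69399262 -0.31205223]
```

View pics/v1.png

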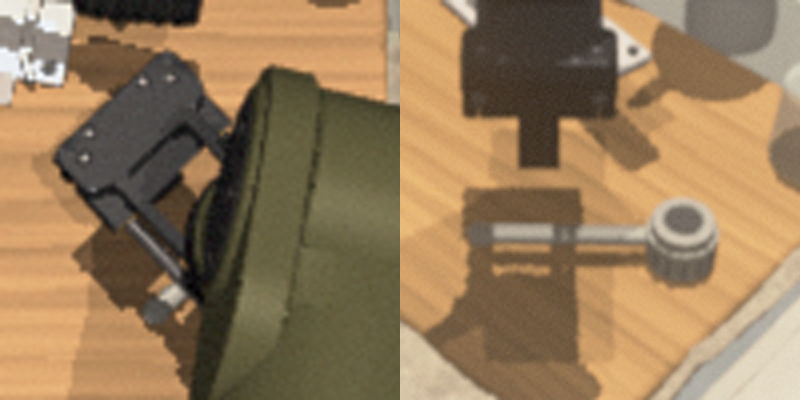

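The picture shows the gripper above the stem, its fingers straddling it with plenty of room. I'll descend.

Emit:
{"op": "step_arm", "data": {
  "steps": [1,-1,-2,25,0,1,0,0,30,0,1,0,0,30,0,1,0,0,20,0,1,0,0,8,0,1,0,0,4,0,1,0,0,2,0,1,0,0,0,0]
}}

```text
time_s: 3.7
tool_pos: [0.4759, -0.1287, 0.2113]
tool_rot: [179.9, 0.0, 132.5]
force: [-0.8, 0.4, 0.4]
grip_width: 0.0869
grasp_force: 0.0
```

Emit:
{"op": "step_arm", "data": {
  "steps": [1,0,0,1,0,1,0,0,1,0,1,0,0,1,0,1,0,0,0,0]
}}

```text
time_s: 4.2
tool_pos: [0.4758, -0.1288, 0.2086]
tool_rot: [180.0, -0.0, 132.5]
force: [-3.2, 0.5, 8.2]
grip_width: 0.0868
grasp_force: 4.4
```

The board is felt at tip height 0.0266, so its top is confirmed. I'll back off 2.5 mm and close.

Emit:
{"op": "step_arm", "data": {
  "steps": [1,0,0,-2.5,0,1,0,0,0,0,0,0,0,0,0,0,0,0,0,0,0,0,0,0,0,0,0,0,0,0,0,0,0,0,0,0,0,0,0,0,0,0,0,0,0,0,0,0,0,0],
  "grip_force": 25
}}

```text
time_s: 5.45
tool_pos: [0.4756, -0.1287, 0.2102]
tool_rot: [180.0, 0.0, 132.5]
force: [-0.2, 0.4, 0.5]
grip_width: 0.0151
grasp_force: 0.0
```

Emit:
{"op": "step_arm", "data": {
  "steps": [0,0,0,0,0,0,0,0,0,0,0,0,0,0,0,0,0,0,0,0]
}}

```text
time_s: 5.95
tool_pos: [0.4756, -0.1287, 0.2102]
tool_rot: [-180.0, -0.0, 132.5]
force: [-0.5, -0.2, 0.1]
grip_width: 0.0112
grasp_force: 25.0
```

Stem held, at 11.2 mm opening and 25 N. I'll lift it and measure how it sits in the hand.

Emit:
{"op": "step_arm", "data": {
  "steps": [0,0,0,-10,0,0,0,0,-15,0,0,0,0,-15,0,0,0,0,0,0,0,0,0,0,0]
}}

```text
time_s: 6.58
tool_pos: [0.4755, -0.1285, 0.2503]
tool_rot: [180.0, -0.0, 132.5]
force: [-0.7, 0.2, -1.9]
grip_width: 0.0118
grasp_force: 25.0
```

```bash
python3 - <<'E'
from h import *
o=env.get_obs();print(o['tool_pos'],o['force'],o['wrist_torque'])
# prepose: basket centre at press x=-85, yaw 169.4
c=press2w((.6331,.0153),-10.6,(0,-.0217,0));print(c)
q=press2w(c,-10.6,(-.085-.080,0,0));plan((q[0],q[1],.250),169.4,o)
d=shot('scene','scene2.png')
cv2.imwrite('pics/v2.png',cv2.resize(d['image'][240:390,290:450,::-1],None,fx=4,fy=4,interpolation=cv2.INTER_CUBIC))
E
```

```text
[ 0.47547445 -0.1285013   0.25030842] [-0.74482237  0.16154684 -1.86037407] [ 0.04757255  0.11206724 -0.00047956]
[ 0.62910826 -0.0060297   0.026     ]
t 6.58 roll -36.88 shift [ 36.5 148.6   0.3]
```

View pics/v2.png

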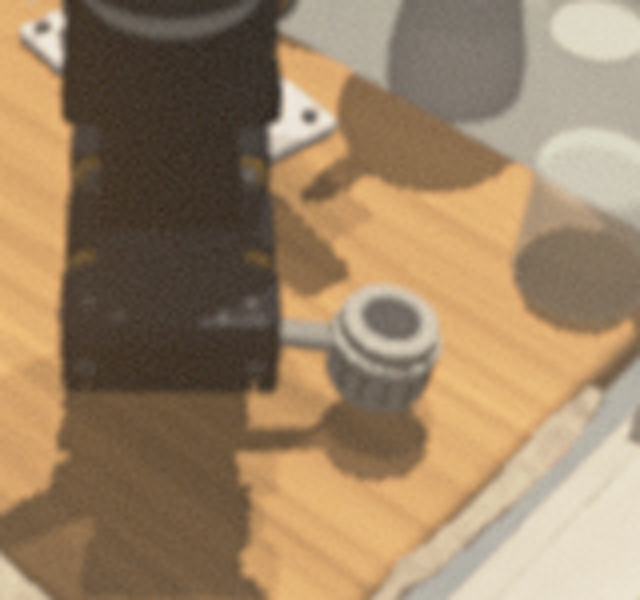

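The basket hangs roughly level at crop (388,317). I'll compare that with a pure 40 mm lift.

```bash
python3 - <<'E'
from h import *
p=np.array([.5334,-.1904,.058])
print(w2px('scene0.png',p+[0,0,.040])-w2px('scene0.png',p), 'seen',np.array([290+388.5/4,240+317.5/4])-np.array([270+384.5/3.3,190+468.5/3.3]),'per mm z',w2px('scene0.png',p+[0,0,.001])-w2px('scene0.png',p))
E
```

```text
[  1.6473979  -17.72923328] seen [  0.60984848 -12.59469697] per mm z [ 0.04006927 -0.43122396]
```

The basket sits about 12 mm low, so it has pitched about 8° in the pads. I'll set it back down, regrip at 60 N and lift less.

Emit:
{"op": "step_arm", "data": {
  "steps": [0,0,0,15,0,0,0,0,14,0,0,0,0,7,0,0,0,0,4,0,0,0,0,0,0,0.25,0,0,0,0,0.25,0,0,0,0,0,0,0,0,0,0,0,0,0,0,0,0,0,0,0,0,0,0,0,0,0,0,0,0,0],
  "grip_force": 60
}}

```text
time_s: 8.12
tool_pos: [0.4756, -0.1288, 0.2103]
tool_rot: [180.0, 0.0, 132.5]
force: [0.5, -0.5, -1.5]
grip_width: 0.0112
grasp_force: 60.0
```

Emit:
{"op": "step_arm", "data": {
  "steps": [0,0,0,0,0,0,0,0,0,0,0,0,0,-5,0,0,0,0,-8,0,0,0,0,-7,0,0,0,0,0,0]
}}

```text
time_s: 8.88
tool_pos: [0.4759, -0.1287, 0.231]
tool_rot: [179.9, 0.0, 132.5]
force: [0.7, -0.2, -1.6]
grip_width: 0.0111
grasp_force: 60.0
```

```bash
python3 - <<'E'
from h import *
o=env.get_obs();print(o['tool_pos'],o['force'],o['wrist_torque'])
d=shot('scene','scene3.png')
# template match basket from scene2 and scene0
g=lambda f:cv2.imread('pics/'+f,0)
t0=g('scene0.png')[320:344,372:400]
for f in('scene0.png','scene2.png','scene3.png'):
    r=cv2.matchTemplate(g(f)[290:360,360:415],t0,cv2.TM_CCOEFF_NORMED);_,m,_,l=cv2.minMaxLoc(r);print(f,m,l)
p=np.array([.5334,-.1904,.058])
print(w2px('scene0.png',p+[0,0,o['tool_pos'][2]-.2102])-w2px('scene0.png',p))
E
```

```text
[ 0.4758927  -0.12867783  0.23102173] [ 0.67315336 -0.20698563 -1.629101  ] [0.1133631  0.08051205 0.05715016]
scene0.png 1.0 (12, 30)
scene2.png 0.9049453139305115 (14, 17)
scene3.png 0.9806294441223145 (13, 21)
[ 0.84595867 -9.10417493]
```

The basket is level now: it moved -9 px in the image, against an expected -9.1. I'll turn it to the press axis and move in front of the mouth.

Emit:
{"op": "step_arm", "data": {
  "steps": [0,0,0,0,-6,0,0,0,0,-8,0,0,0,0,-8,0,0,0,0,-8,0,0,0,0,-6.9,0,5,20,0,0,0,8,33,0,0,0,8,33,0,0,0,8,33,0,0,0,5,20,0,0,0,2,9,0,0,0,0,0,0,0]
}}

```text
time_s: 10.42
tool_pos: [0.4674, 0.0235, 0.2301]
tool_rot: [-180.0, -0.0, 169.4]
force: [0.2, -1.0, -1.8]
grip_width: 0.0112
grasp_force: 60.0
```

```bash
python3 - <<'E'
from h import *
o=env.get_obs()
c=press2w((.6331,.0153),-10.6,(0,-.0217,0))
for x in(-.080,0):
    q=press2w(c,-10.6,(-.0847+x,0,0));plan((q[0],q[1],.2192),169.4,o)
d=shot('scene','scene4.png');e=shot('top','top4.png')
a=cv2.resize(d['image'][220:320,270:400,::-1],(520,400),interpolation=cv2.INTER_CUBIC)
b=cv2.resize(e['image'][190:290,260:330,::-1],(280,400),interpolation=cv2.INTER_CUBIC)
cv2.imwrite('pics/v3.png',np.hstack([a,b]))
E
```

```text
t 10.43 roll 0.05 shift [ 0.3  0.8 10.9]
t 10.43 roll 0.05 shift [-79.7   0.8  10.9]
```

View pics/v3.png

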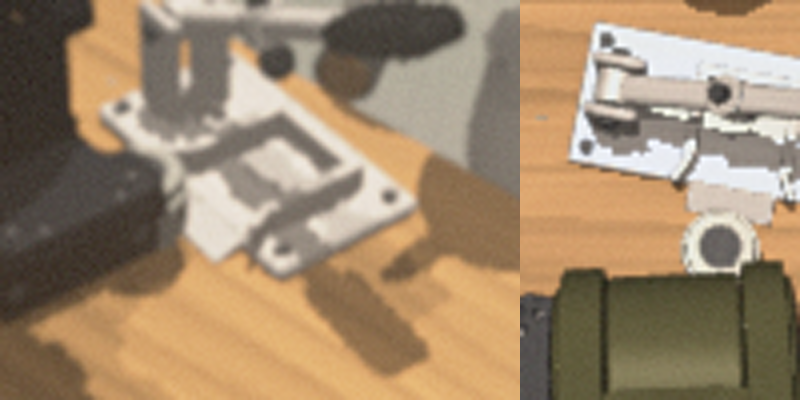

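Top view: the basket's lid centre is at crop (720,246), in line with the ramp. I'll work out its position in the press frame.

```bash
python3 - <<'E'
from h import *
c=press2w((.6331,.0153),-10.6,(0,-.0217,0))[:2];a=np.radians(-10.6)
R=np.array([[np.cos(a),-np.sin(a)],[np.sin(a),np.cos(a)]])
im=cv2.imread('pics/top4.png',0)[240:262,298:324]
m=(im<120).astype(np.uint8);n,l,s,ct=cv2.connectedComponentsWithStats(m)
print([(s[i,4],(ct[i]+[298,240]).round(1)) for i in range(1,n) if s[i,4]>20])
for p in([310-.1,251.2],):
    print((R.T@(px2w('top4.png',*p,.078)[:2]-c)*1e3).round(1))
E
```

```text
[(np.int32(75), array([309.6, 251. ])), (np.int32(127), array([312.3, 258.8]))]
[-78.2   0. ]
```

Laterally aligned. I'll lower it and slide in.

Emit:
{"op": "step_arm", "data": {
  "steps": [0,0,0,7,0,0,0,0,3,0,0,-10,0,0,0,0,-12,0,0,0,0,-12,0,0,0,0,-10,0,0,0,0,-8,0,0,0,0,-6,0,0,0,0,0,0,0,0]
}}

```text
time_s: 11.65
tool_pos: [0.5247, 0.0126, 0.2203]
tool_rot: [-180.0, 0.0, 169.4]
force: [-0.3, 0.6, -2.1]
grip_width: 0.011
grasp_force: 60.0
```

Emit:
{"op": "step_arm", "data": {
  "steps": [0,-4,0,0,0,0,-4,0,0,0,0,-4,0,0,0,0,-3,0,0,0,0,-1,0,0,0,0,0,0,0,0]
}}

```text
time_s: 12.4
tool_pos: [0.5401, 0.0098, 0.2202]
tool_rot: [-180.0, -0.0, 169.4]
force: [-0.7, 0.2, -1.3]
grip_width: 0.0114
grasp_force: 60.0
```

Emit:
{"op": "step_arm", "data": {
  "steps": [0,-1,0,0,0,0,-1,0,0,0,0,-1,0,0,0,0,-1,0,0,0,0,0,0,0,0]
}}

```text
time_s: 13.02
tool_pos: [0.5435, 0.0092, 0.2199]
tool_rot: [-180.0, -0.1, 169.4]
force: [-3.3, -0.0, -1.2]
grip_width: 0.0112
grasp_force: 60.0
```

Emit:
{"op": "step_arm", "data": {
  "steps": [0,-1,0,0,0,0,0,0,0,0]
}}

```text
time_s: 13.28
tool_pos: [0.5439, 0.0092, 0.2196]
tool_rot: [-180.0, -0.2, 169.4]
force: [-5.7, -0.1, -1.7]
grip_width: 0.0112
grasp_force: 60.0
```

Emit:
{"op": "step_arm", "data": {
  "steps": [0,-1,0,0,0,0,0,0,0,0]
}}

```text
time_s: 13.52
tool_pos: [0.5443, 0.0091, 0.2193]
tool_rot: [-180.0, -0.3, 169.4]
force: [-8.4, 1.6, 0.7]
grip_width: 0.0108
grasp_force: 60.0
```

It has met a firm stop where the back wall should be. I'll ease off, lower it onto the floor, and let go.

Emit:
{"op": "step_arm", "data": {
  "steps": [0,1,0,1,0,0,0,0,0.5,0,0,0,0,0,0]
}}

```text
time_s: 13.9
tool_pos: [0.5438, 0.0092, 0.2183]
tool_rot: [-180.0, -0.2, 169.4]
force: [-6.0, 1.1, 0.6]
grip_width: 0.0112
grasp_force: 60.0
```

Emit:
{"op": "step_arm", "data": {
  "steps": [0.3,0,0,0,0,0.5,0,0,0,0,0.7,0,0,0,0,0.7,0,0,0,0,0.7,0,0,0,0,0.7,0,0,-15,0,0.7,0,0,-30,0,0.7,0,0,-35,0,0.7,20,0,-35,0,0.7,40,0,-20,0,0.7,0,0,0,0]
}}

```text
time_s: 15.28
tool_pos: [0.4851, 0.02, 0.3565]
tool_rot: [179.8, 0.2, 169.5]
force: [0.6, 0.7, 0.6]
grip_width: 0.0607
grasp_force: 0.0
```

```bash
python3 - <<'E'
from h import *
o=env.get_obs();print(o['tool_pos'],o['force'],o['grip_width'])
d=shot('scene','scene5.png');e=shot('top','top5.png')
a=cv2.resize(d['image'][210:310,280:410,::-1],(520,400),interpolation=cv2.INTER_CUBIC)
b=cv2.resize(e['image'][190:290,260:330,::-1],(280,400),interpolation=cv2.INTER_CUBIC)
cv2.imwrite('pics/v4.png',np.hstack([a,b]))
E
```

```text
[0.48513806 0.01996877 0.35653243] [0.6181843  0.73500171 0.62433006] 0.06074284530579542
```

View pics/v4.png

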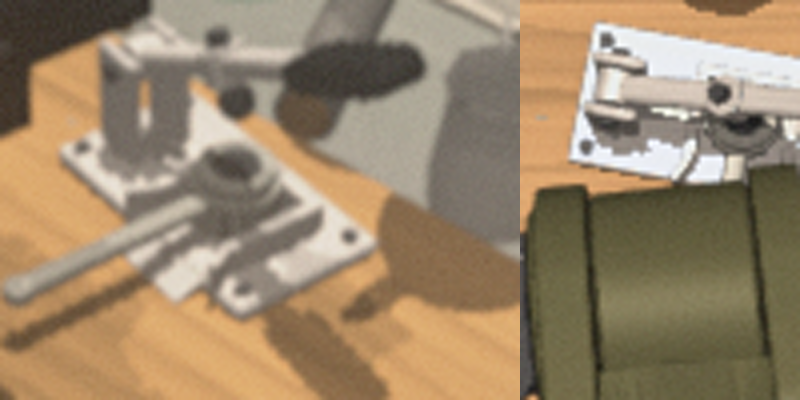

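The infuser sits in the nest with its lid at scene crop (238,165) and the lid still proud. Next I check the home distance.

```bash
python3 - <<'E'
from h import *
c=press2w((.6331,.0153),-10.6,(0,-.0217,0))
# expected lid centre px (home) minus scene bias
e=w2px('scene5.png',press2w(c,-10.6,(0,0,.040)));ex=w2px('scene5.png',press2w(c,-10.6,(-.005,0,.040)))
print('exp',e,'exp at -5mm',ex,'seen',280+238.5/4-.5,210+165/4-.5)
# bias from plate corners in scene0 (BL,TR,BR) & initial lid
S=lambda u,v:np.array((270+(u+.5)/3.3-.5,190+(v+.5)/3.3-.5))
for p,q in(((-.042,.0967,.008),(84,193)),((.042,-.0533,.008),(343,268)),((-.042,-.0533,.008),(232,326))):
    print('bias',S(*q)-w2px('scene5.png',press2w(c,-10.6,p)))
print('lid bias',S(384,468)-w2px('scene5.png',(.5334,-.1904,.058)))
# handle pad
h=np.array([0,.073,.060])
for th in(0,.2,.31,.5):
    a=.5-th;d=np.array([0,-np.cos(a),np.sin(a)]);n=np.array([0,np.sin(a),np.cos(a)])
    print(th,press2w(c,-10.6,h+.18*d+.012*n).round(4))
# pad seen in top0: grip extents
for q in((362,178),(436,178),(510,180)):
    print(px2w('top0.png',260+q[0]/4.6,180+q[1]/4.6,.18).round(4))
q=press2w(c,-10.6,h+.18*np.array([0,-np.cos(.5),np.sin(.5)]));plan((q[0],q[1],.45),169.4)
E
```

```text
exp [338.93935722 249.73794995] exp at -5mm [336.81507233 250.73451467] seen 339.125 250.75
bias [2.74252556 2.59241736]
bias [-0.02498431  1.90235119]
bias [1.79899828 1.42309978]
lid bias [1.4812721  0.90686183]
0 [ 0.6145 -0.0839  0.1828]
0.2 [ 0.6116 -0.0998  0.1507]
0.31 [ 0.6104 -0.1058  0.1318]
0.5 [ 0.6094 -0.1112  0.098 ]
[ 0.6076 -0.0496  0.18  ]
[ 0.6075 -0.0819  0.18  ]
[ 0.6066 -0.1142  0.18  ]
t 15.38 roll 0.02 shift [-145.2  -84.1  -95.4]
```

It looks home within the measuring error. To be sure, I'll nudge the stem's end lightly with closed fingers.

Emit:
{"op": "step_arm", "data": {
  "steps": [0,15,0,0,0,0,0,0,20,0,0,0,0,20,0,0,0,0,20,0,0,0,0,20,0,0,0,0,20,0,0,0,0,15,0,0,0,0,10,0,0,0,0,3,0,0,-3,0,0,0,0,-3,0,0,0,0,0,0,0,0],
  "grip_force": 20
}}

```text
time_s: 16.88
tool_pos: [0.4778, 0.0215, 0.2263]
tool_rot: [180.0, 0.1, 169.4]
force: [0.5, 0.5, -0.1]
grip_width: 0.0009
grasp_force: 0.0
```

Emit:
{"op": "step_arm", "data": {
  "steps": [0,-2,0,0,0,0,-2,0,0,0,0,-2,0,0,0,0,-1,0,0,0,0,0,0,0,0]
}}

```text
time_s: 17.5
tool_pos: [0.4842, 0.0203, 0.2257]
tool_rot: [180.0, 0.0, 169.4]
force: [0.2, 0.7, 0.2]
grip_width: 0.0004
grasp_force: 0.0
```

Emit:
{"op": "step_arm", "data": {
  "steps": [0,-2,0,0,0,0,-2,0,0,0,0,-1,0,0,0,0,0,0,0,0]
}}

```text
time_s: 18.0
tool_pos: [0.4891, 0.0193, 0.2258]
tool_rot: [-180.0, 0.0, 169.4]
force: [0.0, -0.1, 0.6]
grip_width: 0.0003
grasp_force: 0.0
```

Emit:
{"op": "step_arm", "data": {
  "steps": [0,-1,0,0,0,0,-1,0,0,0,0,0,0,0,0]
}}

```text
time_s: 18.38
tool_pos: [0.4909, 0.019, 0.2257]
tool_rot: [180.0, -0.0, 169.4]
force: [-1.1, -0.4, 0.2]
grip_width: 0.0006
grasp_force: 0.3
```

Emit:
{"op": "step_arm", "data": {
  "steps": [0,-1,0,0,0,0,-1,0,0,0,0,0,0,0,0]
}}

```text
time_s: 18.75
tool_pos: [0.4918, 0.0189, 0.2251]
tool_rot: [-180.0, -0.2, 169.4]
force: [-4.7, 0.8, 1.1]
grip_width: 0.0003
grasp_force: 2.7
```

The stem's end is met with a stiff stop at once, so the infuser is home. I'll back off, rise, and go above the grip.

Emit:
{"op": "step_arm", "data": {
  "steps": [0,8,0,0,0,0,10,0,-15,0,0,0,0,-45,0,0,0,0,-60,0,0,0,0,-55,0,0,-20,-10,-15,0,0,-40,-20,0,0,0,-45,-23,0,0,0,-35,-18,0,0,0,-15,-8,0,0,0,0,0,0,0]
}}

```text
time_s: 20.12
tool_pos: [0.6136, -0.0854, 0.4156]
tool_rot: [-179.9, 0.1, 169.3]
force: [-0.2, -0.2, 0.2]
grip_width: 0.0004
grasp_force: 0.0
```

```bash
python3 - <<'E'
from h import *
plan((.611,-.0845,.37),169.4);print(env.get_obs()['force'])
E
```

```text
t 20.12 roll -0.12 shift [ 2.7  0.4 45.6]
[-0.23245708 -0.21506498  0.23577471]
```

Emit:
{"op": "step_arm", "data": {
  "steps": [0,2,0,15,0,0,0,0,15,0,0,0,0,8,0,0,0,0,4,0,0,0,0,3,0,0,0,0,3,0,0,0,0,0,0]
}}

```text
time_s: 21.0
tool_pos: [0.6111, -0.0839, 0.3677]
tool_rot: [180.0, -0.0, 169.4]
force: [0.2, 0.2, 1.0]
grip_width: 0.0002
grasp_force: 0.0
```

Emit:
{"op": "step_arm", "data": {
  "steps": [0,0,-1.5,3,0,0,0,-1.5,3,0,0,0,-1.5,3,0,0,0,-1.5,3,0,0,0,-1.5,3,0,0,0,-1.5,3,0,0,0,0,0,0]
}}

```text
time_s: 21.88
tool_pos: [0.6093, -0.0928, 0.3494]
tool_rot: [-180.0, -0.0, 169.4]
force: [-0.3, -0.1, 0.9]
grip_width: 0.0006
grasp_force: 0.4
```

Emit:
{"op": "step_arm", "data": {
  "steps": [0,0,-1,2,0,0,0,-1,2,0,0,0,-1,2,0,0,0,-1,2,0,0,0,-1,2,0,0,0,0,0,0]
}}

```text
time_s: 22.62
tool_pos: [0.6085, -0.0976, 0.3395]
tool_rot: [-180.0, -0.0, 169.4]
force: [-0.3, 0.6, 0.6]
grip_width: 0.0001
grasp_force: 0.4
```

Emit:
{"op": "step_arm", "data": {
  "steps": [0,0,-0.8,2,0,0,0,-0.8,2,0,0,0,-0.8,2,0,0,0,0,0,0]
}}

```text
time_s: 23.12
tool_pos: [0.6081, -0.1, 0.3336]
tool_rot: [-180.0, -0.0, 169.4]
force: [0.9, 1.3, 0.3]
grip_width: 0.0007
grasp_force: 0.4
```

Emit:
{"op": "step_arm", "data": {
  "steps": [0,0,-0.6,1.5,0,0,0,-0.6,1.5,0,0,0,0,0,0]
}}

```text
time_s: 23.5
tool_pos: [0.6079, -0.1012, 0.3306]
tool_rot: [-180.0, -0.0, 169.4]
force: [0.1, 0.3, 1.1]
grip_width: 0.0003
grasp_force: 0.4
```

Emit:
{"op": "step_arm", "data": {
  "steps": [0,0,-0.5,1.5,0,0,0,-0.5,1.5,0,0,0,0,0,0]
}}

```text
time_s: 23.88
tool_pos: [0.6077, -0.1021, 0.3276]
tool_rot: [180.0, 0.0, 169.4]
force: [-0.4, 0.7, 1.3]
grip_width: 0.0007
grasp_force: 0.5
```

Emit:
{"op": "step_arm", "data": {
  "steps": [0,0,-0.5,1.5,0,0,0,-0.5,1.5,0,0,0,0,0,0]
}}

```text
time_s: 24.25
tool_pos: [0.6075, -0.1031, 0.3246]
tool_rot: [-180.0, -0.0, 169.4]
force: [-1.0, 0.9, 0.6]
grip_width: 0.0004
grasp_force: 0.5
```

Emit:
{"op": "step_arm", "data": {
  "steps": [0,0,-0.5,1.5,0,0,0,-0.5,1.5,0,0,0,0,0,0]
}}

```text
time_s: 24.62
tool_pos: [0.6074, -0.1041, 0.3216]
tool_rot: [180.0, 0.0, 169.4]
force: [0.6, 0.6, 0.9]
grip_width: 0.0004
grasp_force: 0.5
```

Emit:
{"op": "step_arm", "data": {
  "steps": [0,0,-0.5,1.5,0,0,0,-0.5,1.5,0,0,0,0,0,0]
}}

```text
time_s: 25.0
tool_pos: [0.6072, -0.1051, 0.3186]
tool_rot: [180.0, -0.0, 169.4]
force: [0.3, 1.7, 1.2]
grip_width: 0.0003
grasp_force: 0.5
```

Emit:
{"op": "step_arm", "data": {
  "steps": [0,0,-0.4,1.5,0,0,0,-0.4,1.5,0,0,0,0,0,0]
}}

```text
time_s: 25.38
tool_pos: [0.607, -0.1059, 0.3156]
tool_rot: [-180.0, 0.0, 169.4]
force: [0.0, 0.6, 0.8]
grip_width: 0.0005
grasp_force: 0.5
```

Emit:
{"op": "step_arm", "data": {
  "steps": [0,0,-0.4,1.5,0,0,0,-0.4,1.5,0,0,0,0,0,0]
}}

```text
time_s: 25.75
tool_pos: [0.6069, -0.1067, 0.3126]
tool_rot: [-180.0, 0.0, 169.4]
force: [-0.2, -0.1, 1.4]
grip_width: 0.0005
grasp_force: 0.5
```

Emit:
{"op": "step_arm", "data": {
  "steps": [0,0,-0.3,1.5,0,0,0,-0.3,1.5,0,0,0,0,0,0]
}}

```text
time_s: 26.12
tool_pos: [0.6067, -0.1073, 0.3097]
tool_rot: [-180.0, 0.0, 169.4]
force: [-0.2, 0.5, 1.0]
grip_width: 0.0007
grasp_force: 0.5
```

```bash
python3 - <<'E'
from h import *
print(env.get_obs()['force'],env.get_obs()['tool_pos'])
d=shot('scene','scene6.png')
cv2.imwrite('pics/v5.png',cv2.resize(d['image'][190:320,280:450,::-1],None,fx=4,fy=4,interpolation=cv2.INTER_CUBIC))
E
```

```text
[-0.19360947  0.46270192  1.01971025] [ 0.60673806 -0.10734541  0.30965584]
```

View pics/v5.png

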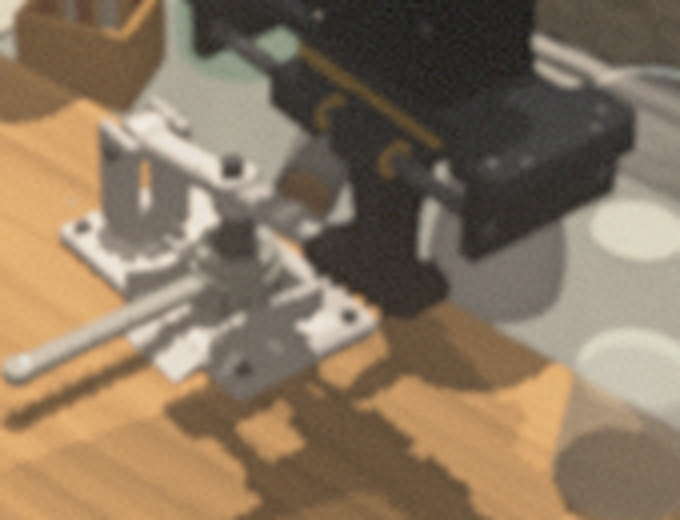

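The handle is going down under the fingertips, and the foot at crop (235,240) is just above the lid. I'll continue in finer steps.

Emit:
{"op": "step_arm", "data": {
  "steps": [0,0,-0.2,1,0,0,0,-0.2,1,0,0,0,0,0,0]
}}

```text
time_s: 26.55
tool_pos: [0.6067, -0.1078, 0.3077]
tool_rot: [-180.0, 0.0, 169.4]
force: [0.3, 0.5, 0.9]
grip_width: 0.0006
grasp_force: 0.6
```

Emit:
{"op": "step_arm", "data": {
  "steps": [0,0,-0.2,1,0,0,0,-0.2,1,0,0,0,0,0,0]
}}

```text
time_s: 26.92
tool_pos: [0.6066, -0.1081, 0.3057]
tool_rot: [-180.0, 0.0, 169.4]
force: [0.3, -0.0, 0.4]
grip_width: 0.0001
grasp_force: 0.6
```

Emit:
{"op": "step_arm", "data": {
  "steps": [0,0,-0.2,1,0,0,0,-0.2,1,0,0,0,0,0,0]
}}

```text
time_s: 27.3
tool_pos: [0.6065, -0.1085, 0.3037]
tool_rot: [-180.0, 0.0, 169.4]
force: [0.1, -0.7, 1.2]
grip_width: 0.0004
grasp_force: 0.6
```

Emit:
{"op": "step_arm", "data": {
  "steps": [0,0,-0.2,1,0,0,0,-0.2,1,0,0,0,0,0,0]
}}

```text
time_s: 27.68
tool_pos: [0.6065, -0.1088, 0.3017]
tool_rot: [-180.0, 0.0, 169.4]
force: [-0.7, -0.2, 1.3]
grip_width: 0.0006
grasp_force: 0.6
```

Emit:
{"op": "step_arm", "data": {
  "steps": [0,0,-0.2,1,0,0,0,-0.2,1,0,0,0,0,0,0]
}}

```text
time_s: 28.05
tool_pos: [0.6064, -0.1092, 0.2997]
tool_rot: [-180.0, 0.0, 169.4]
force: [0.4, 0.2, 0.8]
grip_width: 0.0004
grasp_force: 0.6
```

Emit:
{"op": "step_arm", "data": {
  "steps": [0,0,-0.1,1,0,0,0,-0.1,1,0,0,0,0,0,0]
}}

```text
time_s: 28.42
tool_pos: [0.6063, -0.1095, 0.2977]
tool_rot: [-180.0, 0.0, 169.4]
force: [0.0, -0.3, 1.8]
grip_width: 0.0009
grasp_force: 0.6
```

Emit:
{"op": "step_arm", "data": {
  "steps": [0,0,-0.1,1,0,0,0,-0.1,1,0,0,0,0,0,0]
}}

```text
time_s: 28.8
tool_pos: [0.6063, -0.1098, 0.296]
tool_rot: [-180.0, 0.0, 169.4]
force: [-1.0, -0.7, 2.4]
grip_width: -0.0001
grasp_force: 1.5
```

Emit:
{"op": "step_arm", "data": {
  "steps": [0,0,-0.1,1,0,0,0,-0.1,1,0,0,0,0,0,0]
}}

```text
time_s: 29.18
tool_pos: [0.6063, -0.11, 0.2941]
tool_rot: [-180.0, 0.0, 169.4]
force: [-3.0, -0.9, 5.5]
grip_width: 0.0008
grasp_force: 2.6
```

Emit:
{"op": "step_arm", "data": {
  "steps": [0,0,-0.1,1,0,0,0,-0.1,1,0,0,0,0,0,0]
}}

```text
time_s: 29.55
tool_pos: [0.6062, -0.1103, 0.2925]
tool_rot: [180.0, 0.0, 169.4]
force: [-3.2, -0.5, 7.1]
grip_width: 0.0002
grasp_force: 3.9
```

Lid contact: the force rises about 1.5 N/mm. Finer steps now, without the lateral shift.

Emit:
{"op": "step_arm", "data": {
  "steps": [0,0,0,1,0,0,0,0,0,0]
}}

```text
time_s: 29.8
tool_pos: [0.6062, -0.1104, 0.2918]
tool_rot: [180.0, 0.0, 169.4]
force: [-4.2, -0.7, 9.0]
grip_width: 0.0005
grasp_force: 4.5
```

Emit:
{"op": "step_arm", "data": {
  "steps": [0,0,0,1,0,0,0,0,0,0]
}}

```text
time_s: 30.05
tool_pos: [0.6062, -0.1105, 0.291]
tool_rot: [180.0, 0.0, 169.4]
force: [-4.0, -0.9, 9.7]
grip_width: 0.0004
grasp_force: 5.1
```

Emit:
{"op": "step_arm", "data": {
  "steps": [0,0,0,1,0,0,0,0,0,0]
}}

```text
time_s: 30.3
tool_pos: [0.6062, -0.1106, 0.2902]
tool_rot: [180.0, 0.0, 169.4]
force: [-3.9, -0.3, 10.9]
grip_width: 0.0004
grasp_force: 5.6
```

Emit:
{"op": "step_arm", "data": {
  "steps": [0,0,0,0.7,0,0,0,0,0,0]
}}

```text
time_s: 30.55
tool_pos: [0.6062, -0.1106, 0.2896]
tool_rot: [180.0, 0.0, 169.4]
force: [-4.6, -0.4, 11.3]
grip_width: 0.0007
grasp_force: 6.0
```

Emit:
{"op": "step_arm", "data": {
  "steps": [0,0,0,0.7,0,0,0,0,0,0]
}}

```text
time_s: 30.8
tool_pos: [0.6062, -0.1107, 0.289]
tool_rot: [180.0, 0.0, 169.4]
force: [-4.2, -1.2, 12.9]
grip_width: 0.0001
grasp_force: 6.2
```

Emit:
{"op": "step_arm", "data": {
  "steps": [0,0,0,0.7,0,0,0,0,0,0]
}}

```text
time_s: 31.05
tool_pos: [0.6062, -0.1107, 0.2881]
tool_rot: [-180.0, 0.0, 169.4]
force: [-4.1, 0.4, 9.0]
grip_width: 0.0006
grasp_force: 4.7
```

The force peaked at 12.9 N and is falling, so the lid is giving. I'll follow it carefully.

Emit:
{"op": "step_arm", "data": {
  "steps": [0,0,0,0.6,0,0,0,0,0,0]
}}

```text
time_s: 31.3
tool_pos: [0.6061, -0.1107, 0.2866]
tool_rot: [-180.0, 0.0, 169.4]
force: [-0.8, -1.0, 2.6]
grip_width: 0.0005
grasp_force: 1.2
```

Emit:
{"op": "step_arm", "data": {
  "steps": [0,0,0,0.6,0,0,0,0,0,0]
}}

```text
time_s: 31.55
tool_pos: [0.6063, -0.1098, 0.2851]
tool_rot: [180.0, 0.0, 169.4]
force: [0.1, -0.9, 1.7]
grip_width: 0.0005
grasp_force: 0.7
```

It snapped: only the spring force is left. I'll let the handle rise slowly along its arc, then clear it.

Emit:
{"op": "step_arm", "data": {
  "steps": [0,0,0.5,-6,0,0,0,0.5,-8,0,0,0,1,-8,0,0,0,2,-8,0,0,0,3,-8,0,0,0,3,-8,0,0,0,3,-8,0,0,0,4,-8,0,0,0,4,-8,0,0,0,4,-8,0,0,0,0,-8,0,0,0,0,-8,0]
}}

```text
time_s: 33.05
tool_pos: [0.6107, -0.0856, 0.3799]
tool_rot: [-180.0, -0.0, 169.4]
force: [-0.4, -0.2, 0.3]
grip_width: 0.0004
grasp_force: 0.0
```

Emit:
{"op": "step_arm", "data": {
  "steps": [0,0,0,-30,0,0,0,0,-30,0,0,20,-20,0,0,0,40,-40,0,0,0,40,-40,0,0,0,20,-20,0,0,0,0,0,0,0,0,0,0,0,0]
}}

```text
time_s: 34.05
tool_pos: [0.4713, -0.1807, 0.4397]
tool_rot: [180.0, 0.0, 169.4]
force: [0.4, 0.0, 0.3]
grip_width: 0.0006
grasp_force: 0.0
```

```bash
python3 - <<'E'
from h import *
o=env.get_obs();print(o['force'],o['tool_pos'],o['time_s'])
d=shot('scene','scene7.png')['image'][210:310,280:400,::-1];e=cv2.imread('pics/scene5.png')[210:310,280:400]
cv2.imwrite('pics/v6.png',np.hstack([cv2.resize(i,(400,333),interpolation=cv2.INTER_CUBIC) for i in(e,d)]))
E
```

```text
[0.36865589 0.01451738 0.30825636] [ 0.47132063 -0.18072582  0.43973958] 34.05
```

View pics/v6.png

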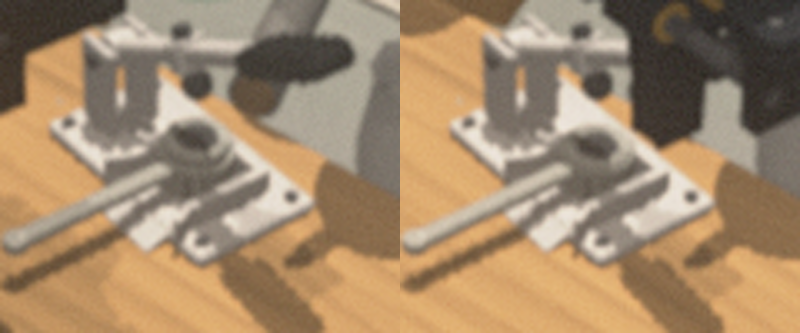

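The right half (after) shows the lid lower in its basket at (597,143), the infuser still home and the handle back up. I'll hand it in.

```bash
python3 -c "
from cell import env
print(env.sign_off())"
```

```text
the job is handed in; nothing more can be done
None
```

The job is handed in: the infuser is home in the nest, its lid snapped down after peaking at about 13 N at the grip, the handle is back up, and the arm stands clear; the judge's result was not shown.

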